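# Unpin and open the carver's tool chest

## Task

The carver's tool chest is kept shut by a flat steel pin pushed sideways through the staple under the steel shroud of its lid. Draw the pin out without wrenching it in the staple and put it in the shallow wooden tray, let go of it, and then raise the lid until it stands open by itself at more than 60 degrees. Do not disturb the mallet, the grey stone and the tin.

Things in the scene. Friction and masses are not known exactly. Their poses are not given: they have to be found in the camera images.
- chest: Wooden chest, 130 mm deep (x), 260 wide (y), 134 high without lid, fixed to the bench and turned: its front (staple side) looks to the robot's left. Origin: centre of its underside. Its x points from the front to the hinged back, its y along the front (roughly away from the robot, towards the pin's grip), z up.
- staple (a point): Centre of the steel staple, 35 mm out from the chest front, 38 mm above the bench; axes as the chest's. Two upright cheeks 8 mm thick, outer faces 28 mm either side along y, 17 mm further out and 24 mm higher than this point, slots 13 (x) by 25 mm (z) for the pin, which runs along y. Between them the lid's steel tongue, 12 mm thick, with a 16 by 33 mm eye round the pin: the pin holds the lid down.
- pin_bar (a point): Middle of the loose pin's flat steel bar, 10 (x) by 128 (y) by 22 mm (z); pin about 200 g. Pin axes: y along the bar to the end with the grip, z up along the grip. The bar reaches 64 mm either way. It slides out towards its +y with light friction and 1.5 mm play all round in the slots; its depth in the staple varies by some mm.
- pin_grip (a point): Where to take the pin: upper part of its wooden grip plate, 12 mm thick (pin's y), 26 wide (x), 75 long (z). The point is in the plate's mid-plane, 42 mm above the bar's centre line and 70 mm along +y from the bar's middle; plate's top 18 mm above it, bottom end 57 mm below it. Bar free for about 40 to 50 mm between plate and nearer cheek.
- lid (a joint): Angle of the lid in rad: 0 closed, positive when its front edge rises, stop at 1.4. The hinge is stiff: the lid (about 0.4 kg) stays at any angle where it is left.
- lid_hinge (a point): Middle of the lid's hinge axis, on the chest's back upper edge, 134 mm above the bench, axes as the chest's; the axis is the chest's y, and a positive lid angle carries the lid's front up and then back.
- lid_bar (a point): Middle of the round steel bar handle on the lid, 14 mm thick, 116 mm long, along the chest's y, its centre 36 mm above the lid's upper face (lid board 12 mm thick); closed, it is 90 mm in front of the hinge axis and 48 mm above it. Axes as the chest's when closed; they turn with the lid. 8 to 14 N at the bar moves the lid.
- tray: Shallow wooden tray, 140 mm (x) by 230 mm (y), 25 mm high, walls 8 mm, floor 8 mm, fixed to the bench, empty. Origin: centre of its underside. Its long side is its y.
- mallet: Bystander: wooden carving mallet standing on its head, 92 mm across, 215 mm high. Origin: centre of its underside.
- stone: Bystander: grey sharpening stone, 60 by 170 by 26 mm, lying flat. Origin: centre of its underside.
- wax: Bystander: pale bare metal tin, 84 mm across, 60 mm high. Origin: centre of its underside.
- shroud_edge (a point): Middle of the lower outer edge of the flat steel shroud (5 mm thick, 124 mm along y) on the lid. Closed, it stands 50 mm out from the chest front, underside 134 mm above the bench, over the staple, the bar and half of the pin's grip: the grip cannot be taken from straight above, only with the tool tilted about 35 to 45 degrees, coming from the front side in under this edge.
Mind the look-alikes: they are no part of the job. Leave any black or green look-alike of the part that bears pin_bar alone.

How it is judged:
By the outcome, as a careful person would: the job done as asked, in the order asked, and still so for the second after the job is handed in, with the robot touching nothing.
It also fails if it takes over 64 s, if anything falls off the work surface, if the arm or the gripper's body presses on something with over 40 N, if the wrist force passes 120 N, or if a joint passes its speed limit or range.

## Robot

A 6-joint arm with a two-finger parallel gripper is mounted at the origin on the work surface. World frame = base frame: x ahead of the robot, y to its left, z up, the work surface at z = 0. Lengths are in m, angles in rad, forces in N, time in s.
With the tool pointing down it reaches from about 0.325 to 0.85 m from the base axis. Payload 15.5 kg.
Tool frame: the origin (TCP) lies midway between the tips of the shut fingers; the grasp point (between the pads) lies 19 mm behind it; z points along the fingers, y is the direction in which the jaws open and shut (so a half turn about z gives the same grasp; the last joint's range is limited). The gripper opens to 91 mm and grips with 3 to 60 N. Pads are 32 mm wide; open, the fingers measure 118 mm over their backs; the gripper's body (76 mm by 178 mm) begins 60 mm behind the grasp point.
Start: joints at [-1.206, 0.494, 1.345, -0, 1.302, -0.096], TCP at [0.278, -0.56, 0.214] pointing down, gripper open.
Joint ranges: [-2.91, 2.91], [-0.82, 2.16], [0.22, 2.67], [-1.22, 4.37], [0.12, 2.79], [-3.08, 3.08]. Speed limits (rad/s): [1.89, 1.89, 2.57, 3.01, 3.01, 3.01].

## Interface

Orientations are given as a unit quaternion [x, y, z, w].
In Python, from cell import ctrl, cams gives the robot as it stands. The module is installed in compiled form; this text tells all that it offers.
- The arm moves only by the tool jog_arm, never from a script. Its argument "increments" is a list of rows, each a list of 4 numbers: the shift along the tool's x, y, z in cm, then the turn about the tool's z in rad. A call has 1 to 8 rows; each row is the pose to reach, as a shift and turn from the pose measured when the call began, along the tool's axes at that moment; what a row does not reach only later rows make up. A row lasts 1/8 s, in which the tool goes at most 62.5 mm and 10.7 degrees, less where a joint would pass 70% of its speed; a pose out of reach is approached as far as the arm can. A call with a gripper value outside its range is refused whole. "gripper" is the opening in per cent of the stroke, from 0 (shut) to 100 (fully open), set as the call begins (left out, the last holds). The fingers move at their own pace and stop on an object; "squeeze" is the grip in N (left out, the last holds). Time passes only in rows, so rows that repeat a pose let the fingers close. It gives the time, the measured TCP pose, the force and the opening at its end, in the units of the state.
- ctrl.state(): the state, without advancing time (a new reading comes with each control period).
- cams.snapshot(name): name is "scene" or "top" or "wrist"; returns a dict with "img" (480x640x3 uint8, blue, green, red), "camera_matrix" (3x3 intrinsics, pixels), "R" (3x3) and "t" (3): a world point X has camera coordinates R X + t; the wrist camera has in their place "mount" (4x4, takes a point from camera to tool coordinates, whose origin is the TCP and whose axes are the flange's). Camera axes: x right, y down, z forward; pixel columns grow to the right and rows downward; lengths in m; the calibration is good to about 2 mm. The wrist camera is an equidistant fisheye: a pixel r from the principal point sees the ray r / f radians off the axis. A picture is of the moment at which its call begins: read the wrist's pose just before it. There is no depth.
- ctrl.close_job(): hands the job in, once; it reports no verdict.
Trained networks look in a picture, given as the dict that the camera call returned (one of the last four; its "shot" number tells which), for a name from the list of things; names that differ only in an ending like _2 or _b are one class to them, and where a whole thing is asked for, a point or a joint stands for the part that bears it (a point fixed in the world has none). Each returns a list of dicts, best first, with "confidence" (0 to 1); they miss things now and then, are a little off and sometimes report something else, mostly with a low value. They report only what shows in the picture. A call takes as long as a camera call. They do not tell look-alikes from the thing itself.
- cams.outline_of(label, picture): "pixels" (480x640 bool, what is visible of it).
- cams.place_of(label, picture): "at" ([x, y, z] in m, in world coordinates, good to about 4 mm: a listed point, or the origin of a listed thing).
The state is a dict: "clock": time; "qpos": joint angles; "joint_velocities": joint speeds; "joint_torque": joint torques, N m; "ee_pos": TCP position; "tcp_rot": TCP orientation; "contact_force": force on the tool from outside, world axes, zero at the start; "ft_torque": the same for the moment, N m; "width": finger opening in m.
Only numpy, scipy, OpenCV 4.12 (cv2) and the standard library are available. Lean on these libraries where they do the work, as an engineer would, in place of code of your own. Each camera call takes 0.05 s, during which the arm holds its last target. There are 200 camera calls.

## Working session

There is one attempt and no reset: what is moved stays moved. The work goes in short steps, Python scripts to look and compute and a tool call to move; the robot and the scene stay as the last step left them, time stands still between calls to the robot, and variables do not carry over. Pictures are saved under pics/ and viewed, about 8 in all and at most 12, crops included, and the job is handed in when it is done.

Besides the shell and the picture viewer there is one more tool, called after "Emit:" as name(argument=value, ...), one argument or row to a line, values as JSON. jog_arm: Moves the arm, as the interface text tells. Its arguments: {"type":"object","properties":{"increments":{"type":"array","items":{"type":"array","items":{"type":"number"}}},"gripper":{"type":"number"},"squeeze":{"type":"number"}},"required":["increments"]}

```bash
mkdir -p pics
python3 - <<'E'
from cell import ctrl,cams
import cv2,numpy as np
s=ctrl.state();print({k:np.round(v,3).tolist() for k,v in s.items()})
for c in ["scene","top"]:
    p=cams.snapshot(c);cv2.imwrite(f"pics/{c}0.png",p["img"])
    for l in ["chest","staple","pin_bar","pin_grip","lid_hinge","lid_bar","tray","mallet","stone","wax","shroud_edge"]:
        r=cams.place_of(l,p);print(c,l,[(np.round(d["at"],3).tolist(),round(d["confidence"],2)) for d in r[:4]])
E
```

```text
{'clock': 0.0, 'qpos': [-1.206, 0.494, 1.346, 0.0, 1.302, -0.096], 'joint_velocities': [0.0, 0.0, 0.001, -0.0, 0.0, 0.0], 'joint_torque': [-0.002, -87.883, -38.186, 0.071, 0.053, -0.0], 'ee_pos': [0.278, -0.559, 0.213], 'tcp_rot': [0.974, 0.228, -0.0, -0.001], 'contact_force': [0.25, -0.248, 0.241], 'ft_torque': [0.011, -0.046, 0.011], 'width': 0.091}
scene chest [([0.557, -0.192, 0.002], 0.57)]
scene staple [([0.527, -0.092, 0.038], 0.81)]
scene pin_bar [([0.253, 0.242, 0.011], 0.9), ([0.678, 0.143, 0.013], 0.8), ([0.536, -0.086, 0.038], 0.72), ([0.334, -0.499, 0.012], 0.56)]
scene pin_grip [([0.304, 0.286, 0.052], 0.91), ([0.233, -0.279, 0.058], 0.71), ([0.607, -0.07, 0.08], 0.69), ([0.714, 0.086, 0.055], 0.63)]
scene lid_hinge [([0.576, -0.25, 0.136], 0.93)]
scene lid_bar [([0.549, -0.164, 0.181], 0.78)]
scene tray [([0.507, 0.298, -0.001], 0.8)]
scene mallet [([0.558, -0.414, -0.003], 0.83)]
scene stone [([0.433, 0.073, 0.001], 0.84), ([0.557, -0.19, -0.002], 0.66)]
scene wax [([0.624, 0.415, 0.001], 0.96), ([0.536, -0.087, 0.037], 0.39)]
scene shroud_edge []
top chest [([0.557, -0.186, -0.0], 0.89)]
top staple [([0.532, -0.092, 0.039], 0.63)]
top pin_bar [([0.252, 0.243, 0.012], 0.78), ([0.674, 0.145, 0.01], 0.67), ([0.334, -0.493, 0.015], 0.51)]
top pin_grip [([0.717, 0.088, 0.058], 0.83), ([0.305, 0.283, 0.055], 0.82), ([0.374, -0.549, 0.054], 0.77), ([0.606, -0.067, 0.08], 0.61)]
top lid_hinge [([0.577, -0.253, 0.138], 0.92)]
top lid_bar [([0.554, -0.162, 0.178], 0.76)]
top tray [([0.506, 0.297, -0.0], 0.73)]
top mallet [([0.556, -0.415, 0.002], 0.85)]
top stone [([0.435, 0.071, -0.001], 0.81)]
top wax [([0.627, 0.414, 0.001], 0.96)]
top shroud_edge [([0.533, -0.075, 0.135], 0.74)]
```

View pics/scene0.png

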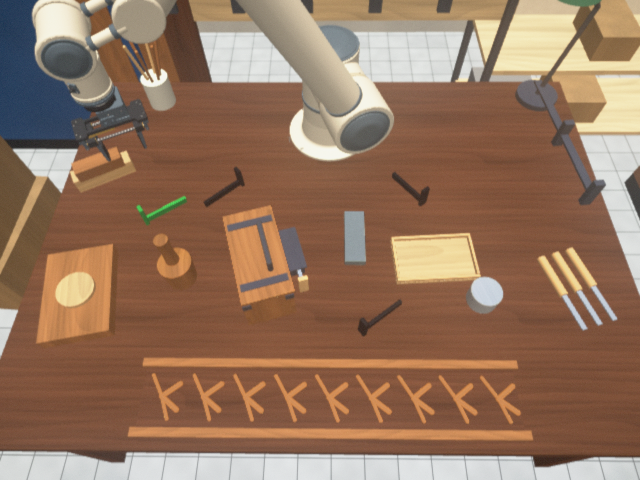

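View pics/top0.png

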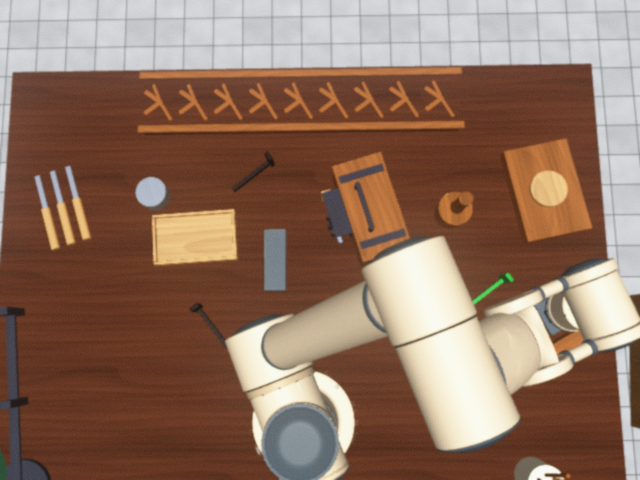

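The two views agree on every object. The chest's front faces world +y, and the real pin's pale grip is at scene (302,280), about (0.607, -0.068, 0.08). The black and green T-shapes are look-alikes. Moves have no tilt input, so I'll fit the chest pose and then find out how the arm tilts near the limit of its reach.

```bash
cat > h.py <<'E'
from cell import ctrl,cams
import cv2,numpy as np
from scipy.spatial.transform import Rotation as Rot
def st(v=True):
    s=ctrl.state();R=Rot.from_quat(s["tcp_rot"]).as_matrix();p=np.array(s["ee_pos"])
    if v: print("t",round(s["clock"],2),"tcp",p.round(4),"z",R[:,2].round(3),"y",R[:,1].round(3),"q",np.round(s["qpos"],3),"F",np.round(s["contact_force"],1),"w",round(s["width"],4))
    return s,p,R
def inc(target,ydir=None):
    "shift (cm, tool axes) and turn to bring the TCP to target and tool y near +-ydir"
    s,p,R=st();d=R.T@(np.array(target)-p)*100;a=0
    if ydir is not None:
        v=R.T@np.array(ydir);a=np.arctan2(-v[0],v[1]);a=(a+np.pi/2)%np.pi-np.pi/2
    print("inc",d.round(2),"turn",round(a,3),"(or",round(a-np.sign(a)*np.pi,3),")")
E
python3 - <<'E'
from scipy.optimize import least_squares
import numpy as np
o=[(0,.557,-.192),(0,.557,-.186),(-.1,.527,-.092),(-.1,.532,-.092),(.065,.576,-.25),(.065,.577,-.253),(-.025,.549,-.164),(-.025,.554,-.162)]
f=lambda v:np.ravel([(v[0]+a*np.cos(v[2])-x,v[1]+a*np.sin(v[2])-y) for a,x,y in o])
r=least_squares(f,[.557,-.19,-1.26],loss="soft_l1",f_scale=.004);print(r.x,np.degrees(r.x[2]),r.fun.round(3))
E
python3 -c "
from h import *
inc([.25,-.76,.4])"
```

```text
[ 0.55778755 -0.18815615 -1.28591447] -73.67747211653352 [ 0.001  0.004  0.001 -0.002  0.003 -0.    -0.002 -0.     0.    -0.001
 -0.001  0.002  0.002 -0.    -0.003 -0.002]
t 1.2 tcp [ 0.2779 -0.5598  0.2139] z [-0.  0. -1.] y [ 0.445 -0.896 -0.   ] q [-1.205  0.494  1.346 -0.     1.303 -0.095] F [-0.2  0.4  0.4] w 0.0911
inc [-11.4   16.69 -18.61] turn 0 (or 0.0 )
```

Emit:
jog_arm(
  increments=[
    [-11.4,16.7,-18.6,0],
    [-11.4,16.7,-18.6,0],
    [-11.4,16.7,-18.6,0],
    [-11.4,16.7,-18.6,0],
    [-11.4,16.7,-18.6,0],
    [-11.4,16.7,-18.6,0],
  ],
  gripper=60,
)

```text
clock: 1.95
ee_pos: [0.2495, -0.7618, 0.4003]
tcp_rot: [0.974, 0.228, -0.0, 0.001]
contact_force: [-1.1, 0.4, -0.7]
width: 0.0551
```

```bash
python3 -c "
from h import *
inc([.32,-.96,.4])"
```

```text
t 1.95 tcp [ 0.2495 -0.7618  0.4003] z [ 0.    -0.002 -1.   ] y [ 0.444 -0.896  0.002] q [-1.329  0.735  0.405 -0.     2.    -0.218] F [-1.1  0.4 -0.7] w 0.0551
inc [-2.48 20.89  0.08] turn 0 (or 0.0 )
```

Emit:
jog_arm(
  increments=[
    [-1.2,12,0,0],
    [-2.5,21,0,0],
    [-2.5,21,0,0],
    [-2.5,21,0,0],
  ],
)

```text
clock: 2.45
ee_pos: [0.2786, -0.8355, 0.3465]
tcp_rot: [0.973, 0.228, 0.002, 0.027]
contact_force: [-0.4, 0.3, 0.5]
width: 0.0545
```

```bash
python3 -c "
from h import *
inc([.32,-.96,.4])"
```

```text
t 2.45 tcp [ 0.2786 -0.8355  0.3465] z [ 0.017 -0.051 -0.999] y [ 0.444 -0.895  0.053] q [-1.318  0.888  0.222  0.004  1.978 -0.206] F [-0.4  0.3  0.5] w 0.0545
inc [-1.86 13.26 -4.63] turn 0 (or 0.0 )
```

Emit:
jog_arm(
  increments=[
    [-3,40,-40,0],
    [-3,40,-40,0],
    [-3,40,-40,0],
    [-3,40,-40,0],
    [-3,40,-40,0],
    [-3,40,-40,0],
  ],
)

```text
clock: 3.2
ee_pos: [0.2803, -0.8058, 0.4281]
tcp_rot: [0.972, 0.228, 0.005, 0.053]
contact_force: [0.0, 0.4, -0.0]
width: 0.0548
```

```bash
python3 -c "
from h import *
inc([.32,-.96,.4])"
```

```text
t 3.2 tcp [ 0.2803 -0.8058  0.4281] z [ 0.034 -0.1   -0.994] y [ 0.442 -0.891  0.105] q [-1.309  0.793  0.221  0.007  2.022 -0.194] F [ 0.   0.4 -0. ] w 0.0548
inc [-3.24 15.2   4.47] turn 0 (or 0.0 )
```

Emit:
jog_arm(
  increments=[
    [-9,40,-40,0],
    [-9,40,-40,0],
    [-9,40,-40,0],
  ],
)

```text
clock: 3.58
ee_pos: [0.2658, -0.7978, 0.4755]
tcp_rot: [0.971, 0.227, 0.007, 0.079]
contact_force: [0.2, 0.3, 0.4]
width: 0.0546
```

Emit:
jog_arm(
  increments=[
    [-9,40,-40,0],
    [-9,40,-40,0],
    [-9,40,-40,0],
  ],
)

```text
clock: 3.95
ee_pos: [0.2527, -0.7872, 0.5207]
tcp_rot: [0.968, 0.227, 0.009, 0.104]
contact_force: [-0.5, 1.1, 0.3]
width: 0.055
```

Emit:
jog_arm(
  increments=[
    [-9,40,-40,0],
    [-9,40,-40,0],
    [-9,40,-40,0],
  ],
)

```text
clock: 4.32
ee_pos: [0.24, -0.7741, 0.5648]
tcp_rot: [0.965, 0.226, 0.011, 0.13]
contact_force: [-0.3, 0.4, -0.1]
width: 0.0546
```

```bash
python3 -c "
from h import *
inc([.32,-.96,.4])"
```

```text
t 4.33 tcp [ 0.24   -0.7741  0.5648] z [ 0.08  -0.246 -0.966] y [ 0.433 -0.864  0.256] q [-1.355  0.628  0.22   0.029  2.033 -0.228] F [-0.3  0.4 -0.1] w 0.0546
inc [-0.36 15.31 21.13] turn 0 (or 0.0 )
```

Emit:
jog_arm(
  increments=[
    [-13,40,-30,0],
    [-13,40,-30,0],
  ],
)

```text
clock: 4.58
ee_pos: [0.2267, -0.7803, 0.5868]
tcp_rot: [0.962, 0.225, 0.013, 0.156]
contact_force: [0.4, -0.8, -0.3]
width: 0.055
```

Emit:
jog_arm(
  increments=[
    [-13,40,-30,0],
    [-13,40,-30,0],
    [-13,40,-30,0],
  ],
)

```text
clock: 4.95
ee_pos: [0.2083, -0.7799, 0.6164]
tcp_rot: [0.957, 0.224, 0.013, 0.182]
contact_force: [-0.7, 0.5, -0.5]
width: 0.0548
```

Emit:
jog_arm(
  increments=[
    [-13,40,-30,0],
    [-13,40,-30,0],
    [-13,40,-30,0],
  ],
)

```text
clock: 5.32
ee_pos: [0.1913, -0.7757, 0.6481]
tcp_rot: [0.952, 0.222, 0.014, 0.208]
contact_force: [-0.0, 0.3, -0.0]
width: 0.0547
```

Emit:
jog_arm(
  increments=[
    [-13,40,-25,0],
    [-13,40,-25,0],
    [-13,40,-25,0],
  ],
)

```text
clock: 5.7
ee_pos: [0.1774, -0.778, 0.6725]
tcp_rot: [0.947, 0.22, 0.014, 0.235]
contact_force: [0.3, 0.2, -0.2]
width: 0.0548
```

```bash
python3 -c "
from h import *
s,p,R=st();z=R[:,2];print('tilt',np.degrees(np.arccos(-z[2])),'az',np.degrees(np.arctan2(z[1],z[0])))"
```

```text
t 5.7 tcp [ 0.1774 -0.778   0.6725] z [ 0.13  -0.438 -0.889] y [ 0.411 -0.793  0.451] q [-1.456  0.508  0.221  0.085  1.943 -0.293] F [ 0.3  0.2 -0.2] w 0.0548
tilt 27.19497313074958 az -73.4890897652618
```

Emit:
jog_arm(
  increments=[
    [-6,40,-20,0],
    [-6,40,-20,0],
  ],
)

```text
clock: 5.95
ee_pos: [0.1862, -0.7819, 0.6916]
tcp_rot: [0.94, 0.219, 0.014, 0.261]
contact_force: [0.1, -0.0, 0.8]
width: 0.0548
```

Emit:
jog_arm(
  increments=[
    [-6,40,-20,0],
    [-6,40,-20,0],
  ],
)

```text
clock: 6.2
ee_pos: [0.193, -0.7824, 0.714]
tcp_rot: [0.933, 0.217, 0.015, 0.288]
contact_force: [-1.1, 0.3, -0.2]
width: 0.055
```

Emit:
jog_arm(
  increments=[
    [-6,40,-15,0],
    [-6,40,-15,0],
  ],
)

```text
clock: 6.45
ee_pos: [0.2007, -0.7886, 0.7317]
tcp_rot: [0.925, 0.215, 0.015, 0.314]
contact_force: [-0.6, 1.3, -0.1]
width: 0.0545
```

Emit:
jog_arm(
  increments=[
    [-6,40,-15,0],
    [-6,40,-15,0],
  ],
)

```text
clock: 6.7
ee_pos: [0.2068, -0.7912, 0.7529]
tcp_rot: [0.916, 0.213, 0.016, 0.341]
contact_force: [0.4, -0.4, 0.1]
width: 0.055
```

```bash
cat >> h.py <<'E'
def tilt():
    s,p,R=st();z=R[:,2];print('tilt',np.degrees(np.arccos(-z[2])),'az',np.degrees(np.arctan2(z[1],z[0])))
E
python3 -c "
from h import *
tilt()"
```

```text
t 6.7 tcp [ 0.2068 -0.7912  0.7529] z [ 0.175 -0.617 -0.767] y [ 0.378 -0.678  0.631] q [-1.424  0.447  0.22   0.084  1.781 -0.262] F [ 0.4 -0.4  0.1] w 0.055
tilt 39.879016386997904 az -74.20386001075622
```

Emit:
jog_arm(
  increments=[
    [-3,40,-12,0],
    [-3,40,-12,0],
  ],
)

```text
clock: 6.95
ee_pos: [0.2206, -0.7932, 0.7727]
tcp_rot: [0.906, 0.21, 0.017, 0.366]
contact_force: [-0.3, 0.2, -0.8]
width: 0.055
```

```bash
python3 -c "
from h import *
tilt()
a=np.radians(-73.8);cx=np.array([np.cos(a),np.sin(a),0]);cy=np.array([-cx[1],cx[0],0])
s,p,R=st(0);z=R[:,2]
g=np.array([.607,-.068,.08]); 
for back in (.2,):
    t=g+z*(.019-back);print(t.round(3));inc(t,cy)
"
```

```text
t 6.95 tcp [ 0.2206 -0.7932  0.7727] z [ 0.185 -0.657 -0.731] y [ 0.369 -0.643  0.671] q [-1.404  0.435  0.22   0.075  1.737 -0.248] F [-0.3  0.2 -0.8] w 0.055
tilt 43.03903046696839 az -74.22905153502118
[0.573 0.051 0.212]
t 6.95 tcp [ 0.2206 -0.7932  0.7727] z [ 0.185 -0.657 -0.731] y [ 0.369 -0.643  0.671] q [-1.404  0.435  0.22   0.075  1.737 -0.248] F [-0.3  0.2 -0.8] w 0.055
inc [ 72.27 -78.9   -7.93] turn -1.395 (or 1.746 )
```

```bash
python3 -c "
from h import *
inc([.40,-.35,.60]);inc([.55,.08,.35])
"
```

```text
t 6.95 tcp [ 0.2206 -0.7932  0.7727] z [ 0.185 -0.657 -0.731] y [ 0.369 -0.643  0.671] q [-1.404  0.435  0.22   0.075  1.737 -0.248] F [-0.3  0.2 -0.8] w 0.055
inc [ 35.92 -33.48 -13.16] turn 0 (or 0.0 )
t 6.95 tcp [ 0.2206 -0.7932  0.7727] z [ 0.185 -0.657 -0.731] y [ 0.369 -0.643  0.671] q [-1.404  0.435  0.22   0.075  1.737 -0.248] F [-0.3  0.2 -0.8] w 0.055
inc [ 69.59 -72.39 -20.34] turn 0 (or 0.0 )
```

Emit:
jog_arm(
  increments=[
    [4.5,-4.2,-1.6,-0.15],
    [9,-8.4,-3.3,-0.3],
    [13.5,-12.6,-5,-0.45],
    [18,-16.8,-6.6,-0.6],
    [22.5,-21,-8.2,-0.75],
    [27,-25.2,-9.9,-0.9],
    [31.5,-29.4,-11.5,-1.05],
    [36,-33.5,-13.2,-1.2],
  ],
)

```text
clock: 7.95
ee_pos: [0.3919, -0.3678, 0.6073]
tcp_rot: [0.628, 0.687, -0.194, 0.312]
contact_force: [1.1, -0.6, -0.2]
width: 0.0548
```

```bash
python3 -c "
from h import *
tilt()
a=np.radians(-73.8);cy=np.array([-np.sin(a),np.cos(a),0])
inc([.55,.08,.35],cy)
"
```

```text
t 7.95 tcp [ 0.3919 -0.3678  0.6073] z [ 0.185 -0.657 -0.731] y [0.983 0.137 0.126] q [-0.564 -0.089  1.328 -0.49   1.327 -0.677] F [ 1.1 -0.6 -0.2] w 0.0548
tilt 43.05714428544505 az -74.26224007067702
t 7.95 tcp [ 0.3919 -0.3678  0.6073] z [ 0.185 -0.657 -0.731] y [0.983 0.137 0.126] q [-0.564 -0.089  1.328 -0.49   1.327 -0.677] F [ 1.1 -0.6 -0.2] w 0.0548
inc [50.17 18.45 -7.7 ] turn -0.191 (or 2.951 )
```

Emit:
jog_arm(
  increments=[
    [6.3,2.3,-1,-0.02],
    [12.5,4.6,-2,-0.05],
    [18.8,7,-2.9,-0.07],
    [25,9.2,-3.9,-0.1],
    [31.3,11.5,-4.8,-0.12],
    [37.6,13.8,-5.8,-0.14],
    [44,16.1,-6.7,-0.17],
    [50.2,18.4,-7.7,-0.19],
  ],
)

```text
clock: 8.95
ee_pos: [0.5373, 0.0472, 0.3689]
tcp_rot: [0.559, 0.743, -0.223, 0.292]
contact_force: [1.9, -0.1, 0.1]
width: 0.0545
```

Run:
```python
from h import *
tilt()
s,p,R=st(0)
w=cams.snapshot("wrist");cv2.imwrite("pics/w1.png",w["img"]);print(w["camera_matrix"],np.round(w["mount"],3).tolist())
for c,pic in(("wrist",w),("scene",cams.snapshot("scene"))):
  for l in ["chest","staple","pin_bar","pin_grip","lid_hinge","lid_bar","shroud_edge"]:
    r=cams.place_of(l,pic);print(c,l,[(np.round(d["at"],3).tolist(),round(d["confidence"],2)) for d in r[:4]])
```

```text
t 8.95 tcp [0.5373 0.0472 0.3689] z [ 0.185 -0.657 -0.73 ] y [ 0.961  0.275 -0.004] q [ 0.425  0.33   1.449 -0.743  1.52   0.245] F [ 1.9 -0.1  0.1] w 0.0545
tilt 43.08750851886745 az -74.2599387530862
[[371.64829954   0.         325.04192203]
 [  0.         371.64829954 243.45508699]
 [  0.           0.           1.        ]] [[-0.0, -0.959, -0.285, 0.08], [1.0, -0.0, -0.001, -0.0], [0.001, -0.285, 0.959, -0.17], [0.0, 0.0, 0.0, 1.0]]
wrist chest [([0.563, -0.19, 0.004], 0.77)]
wrist staple [([0.533, -0.09, 0.039], 0.55)]
wrist pin_bar [([0.277, -0.338, 0.015], 0.9), ([0.542, -0.09, 0.036], 0.86), ([0.331, -0.497, 0.012], 0.58)]
wrist pin_grip [([0.716, 0.09, 0.054], 0.88), ([0.376, -0.551, 0.053], 0.85), ([0.605, -0.068, 0.079], 0.77)]
wrist lid_hinge [([0.578, -0.25, 0.136], 0.74)]
wrist lid_bar [([0.554, -0.163, 0.185], 0.88)]
wrist shroud_edge [([0.535, -0.07, 0.133], 0.82)]
scene chest [([0.556, -0.186, -0.0], 0.84), ([0.608, -0.068, 0.08], 0.39)]
scene staple [([0.525, -0.091, 0.039], 0.8)]
scene pin_bar [([0.334, -0.498, 0.01], 0.95), ([0.279, -0.335, 0.015], 0.76), ([0.674, 0.139, 0.017], 0.74), ([0.537, -0.086, 0.037], 0.59)]
scene pin_grip [([0.232, -0.281, 0.058], 0.94), ([0.713, 0.086, 0.054], 0.81), ([0.606, -0.071, 0.08], 0.66), ([0.376, -0.549, 0.056], 0.56)]
scene lid_hinge []
scene lid_bar [([0.551, -0.164, 0.179], 0.93)]
scene shroud_edge [([0.536, -0.074, 0.135], 0.93)]
```

View pics/w1.png

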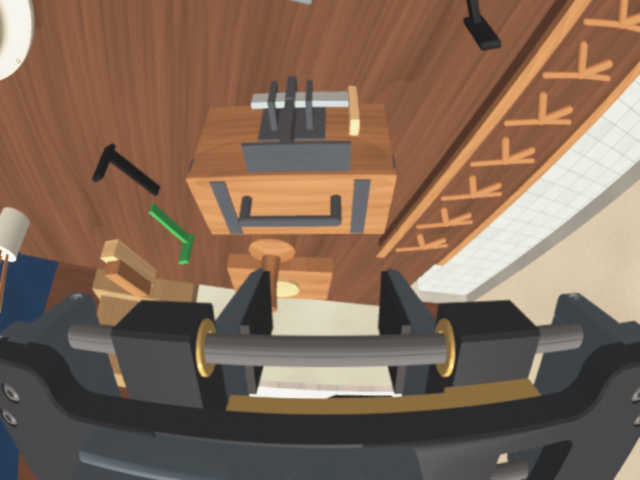

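```bash
python3 -c "
from h import *
s,p,R=st(0);z=R[:,2];g=np.array([.6058,-.0685,.080])
inc(g+z*(.016-.10));inc(g+z*.016)
"
```

```text
t 9.75 tcp [0.5372 0.0451 0.3699] z [ 0.185 -0.657 -0.731] y [ 0.962  0.275 -0.003] q [ 0.421  0.327  1.45  -0.743  1.519  0.243] F [-0.2 -0.6  0.5] w 0.0547
inc [10.43  3.57 21.52] turn 0 (or 0.0 )
t 9.75 tcp [0.5372 0.0451 0.3699] z [ 0.185 -0.657 -0.731] y [ 0.962  0.275 -0.003] q [ 0.421  0.327  1.45  -0.743  1.519  0.243] F [-0.2 -0.6  0.5] w 0.0547
inc [10.43  3.57 31.52] turn 0 (or 0.0 )
```

Emit:
jog_arm(
  increments=[
    [2.6,0.9,5.2,0],
    [5.2,1.8,10.5,0],
    [7.8,2.7,16,0],
    [10.4,3.6,21.5,0],
    [10.4,3.6,21.5,0],
    [10.4,3.6,21.5,0],
  ],
  gripper=50,
)

```text
clock: 10.5
ee_pos: [0.5909, -0.0129, 0.1432]
tcp_rot: [0.56, 0.743, -0.222, 0.293]
contact_force: [-1.4, 0.2, 0.5]
width: 0.0451
```

Run:
```python
from h import *
s,p,R=st(0)
w=cams.snapshot("wrist");cv2.imwrite("pics/w2.png",w["img"])
gs=[]
for l in ["staple","pin_bar","pin_grip","shroud_edge"]:
    r=cams.place_of(l,w);print(l,[(np.round(d["at"],4).tolist(),round(d["confidence"],2)) for d in r[:4]])
inc(np.array([.6058,-.0685,.080])+R[:,2]*.016)
tilt()
```

```text
staple [([0.5326, -0.093, 0.0373], 0.79)]
pin_bar [([0.5403, -0.09, 0.0369], 0.9), ([0.2742, -0.3355, 0.0115], 0.65)]
pin_grip [([0.6051, -0.0627, 0.0812], 0.89), ([0.2307, -0.2831, 0.0582], 0.75), ([0.7195, 0.0904, 0.0575], 0.75), ([0.5354, -0.0696, 0.1347], 0.3)]
shroud_edge [([0.5384, -0.0722, 0.1337], 0.9)]
t 10.75 tcp [ 0.5911 -0.0126  0.1434] z [ 0.188 -0.656 -0.731] y [ 0.961  0.275 -0.   ] q [ 0.29   0.626  1.651 -0.883  1.084  0.533] F [-0.   0.2 -0.8] w 0.0457
inc [ 0.11 -0.12 10.18] turn 0 (or 0.0 )
t 10.75 tcp [ 0.5911 -0.0126  0.1434] z [ 0.188 -0.656 -0.731] y [ 0.961  0.275 -0.   ] q [ 0.29   0.626  1.651 -0.883  1.084  0.533] F [-0.   0.2 -0.8] w 0.0457
tilt 43.06013539017343 az -74.053798497659
```

View pics/w2.png

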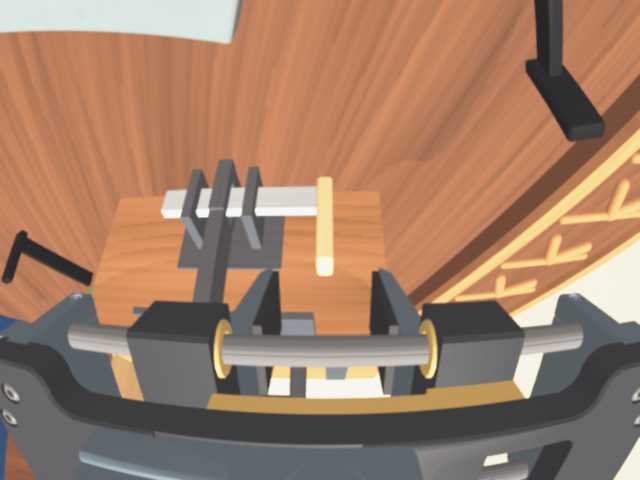

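The grip is centred between the fingers (column 325, rows 180–272), and the shroud edge sits clear above the fingers' path. Going in.

Emit:
jog_arm(
  increments=[
    [0.1,-0.1,3,0],
    [0.1,-0.1,6,0],
    [0.1,-0.1,8,0],
    [0.1,-0.1,9.3,0],
    [0.1,-0.1,10.1,0],
    [0.1,-0.1,10.1,0],
  ],
)

```text
clock: 11.5
ee_pos: [0.6089, -0.0786, 0.0689]
tcp_rot: [0.56, 0.743, -0.221, 0.293]
contact_force: [-0.1, 0.3, 0.1]
width: 0.0456
```

Run:
```python
from h import *
s,p,R=st()
w=cams.snapshot("wrist");cv2.imwrite("pics/w3.png",w["img"][100:400,100:540])
inc(np.array([.6058,-.068,.080])+R[:,2]*.016)
```

```text
t 11.5 tcp [ 0.6089 -0.0786  0.0689] z [ 0.187 -0.657 -0.731] y [ 0.961  0.275 -0.001] q [ 0.169  0.742  1.7   -1.023  0.919  0.633] F [-0.1  0.3  0.1] w 0.0456
t 11.55 tcp [ 0.6089 -0.0784  0.0692] z [ 0.188 -0.657 -0.731] y [ 0.961  0.275 -0.   ] q [ 0.169  0.742  1.699 -1.023  0.919  0.633] F [-1.   0.   0.5] w 0.0455
inc [ 0.05 -0.02  0.07] turn 0 (or 0.0 )
```

View pics/w3.png

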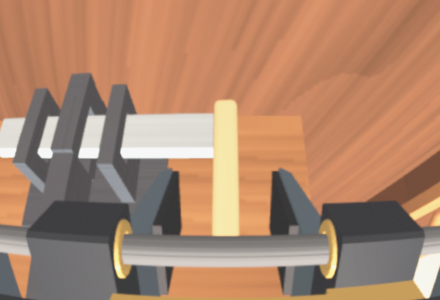

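Emit:
jog_arm(
  increments=[
    [0,0,0,0],
    [0,0,0,0],
    [0,0,0,0],
    [0,0,0,0],
    [0,0,0,0],
    [0,0,0,0],
  ],
  gripper=0,
  squeeze=25,
)

```text
clock: 12.3
ee_pos: [0.609, -0.0783, 0.0692]
tcp_rot: [0.56, 0.743, -0.221, 0.293]
contact_force: [-0.7, 2.2, 1.6]
width: 0.0118
```

Emit:
jog_arm(
  increments=[
    [0,0.5,0,0],
    [0,1,0,0],
    [0,1.5,0,0],
    [0,2,0,0],
  ],
)

```text
clock: 12.8
ee_pos: [0.6285, -0.0727, 0.0691]
tcp_rot: [0.56, 0.743, -0.221, 0.293]
contact_force: [-2.3, -0.5, 1.4]
width: 0.0118
```

```bash
python3 -c "
from h import *
s,p,R=st();print(s['ft_torque'])"
```

```text
t 12.8 tcp [ 0.6285 -0.0727  0.0691] z [ 0.188 -0.657 -0.731] y [ 0.961  0.275 -0.   ] q [ 0.173  0.757  1.647 -0.997  0.941  0.595] F [-2.3 -0.5  1.4] w 0.0118
[ 0.21255819  0.47477426 -0.28557899]
```

Emit:
jog_arm(
  increments=[
    [0,0.6,0,0],
    [0,1.2,0,0],
    [0,1.8,0,0],
    [0,2.4,0,0],
    [0,3,0,0],
  ],
)

```text
clock: 13.42
ee_pos: [0.6578, -0.0643, 0.0691]
tcp_rot: [0.56, 0.743, -0.221, 0.293]
contact_force: [-1.0, -0.2, 1.2]
width: 0.012
```

```bash
python3 -c "
from h import *
s,p,R=st();print(s['ft_torque'])"
```

```text
t 13.43 tcp [ 0.6578 -0.0643  0.0691] z [ 0.188 -0.657 -0.731] y [ 0.961  0.275 -0.   ] q [ 0.178  0.781  1.566 -0.962  0.975  0.541] F [-1.  -0.2  1.2] w 0.012
[ 0.2599243   0.4337734  -0.21909033]
```

Emit:
jog_arm(
  increments=[
    [0,0.7,0,0],
    [0,1.4,0,0],
    [0,2.1,0,0],
    [0,2.8,0,0],
    [0,3.6,0,0],
    [0,4.4,0,0],
    [0,5.2,0,0],
    [0,6,0,0],
  ],
)

```text
clock: 14.42
ee_pos: [0.716, -0.0477, 0.0691]
tcp_rot: [0.56, 0.743, -0.221, 0.293]
contact_force: [-0.2, -0.0, -2.3]
width: 0.0118
```

Run:
```python
from h import *
s,p,R=st();print(s['ft_torque'])
w=cams.snapshot("wrist");cv2.imwrite("pics/w4.png",w["img"])
for l in ["staple","pin_bar","pin_grip"]:
    r=cams.place_of(l,w);print(l,[(np.round(d["at"],4).tolist(),round(d["confidence"],2)) for d in r[:4]])
for t in [[.66,-.02,.2],[.58,.15,.25],[.5,.26,.2]]: inc(t)
```

```text
t 14.43 tcp [ 0.716  -0.0477  0.0691] z [ 0.188 -0.656 -0.731] y [ 0.961  0.275 -0.   ] q [ 0.187  0.836  1.399 -0.903  1.048  0.44 ] F [-0.2 -0.  -2.3] w 0.0118
[ 0.70532493 -0.02734553 -0.04261529]
staple [([0.5343, -0.0927, 0.0366], 0.62)]
pin_bar [([0.6451, -0.057, 0.0338], 0.71)]
pin_grip [([0.717, 0.0933, 0.0549], 0.72), ([0.7128, -0.0381, 0.0805], 0.66)]
t 14.62 tcp [ 0.7154 -0.0478  0.069 ] z [ 0.188 -0.657 -0.731] y [ 0.961  0.275 -0.   ] q [ 0.187  0.836  1.401 -0.903  1.047  0.441] F [-0.9 -0.8 -2.6] w 0.0118
inc [ -5.88  -4.57 -12.44] turn 0 (or 0.0 )
t 14.62 tcp [ 0.7154 -0.0478  0.069 ] z [ 0.188 -0.657 -0.731] y [ 0.961  0.275 -0.   ] q [ 0.187  0.836  1.401 -0.903  1.047  0.441] F [-0.9 -0.8 -2.6] w 0.0118
inc [  4.26  -7.58 -28.75] turn 0 (or 0.0 )
t 14.62 tcp [ 0.7154 -0.0478  0.069 ] z [ 0.188 -0.657 -0.731] y [ 0.961  0.275 -0.   ] q [ 0.187  0.836  1.401 -0.903  1.047  0.441] F [-0.9 -0.8 -2.6] w 0.0118
inc [ 17.01 -12.24 -33.82] turn 0 (or 0.0 )
```

View pics/w4.png

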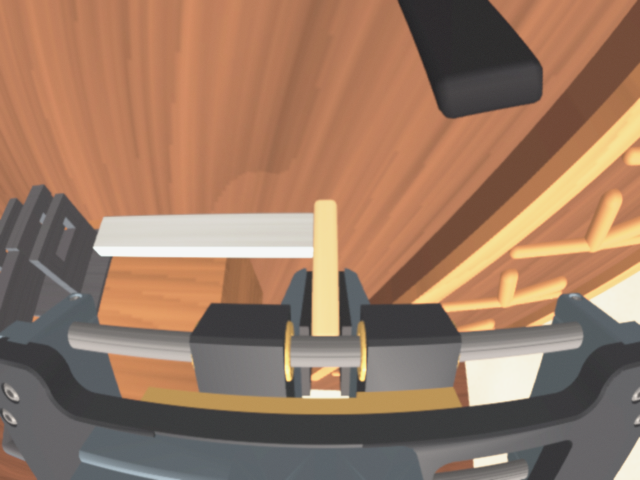

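The pin is clear of the staple: the bar end at (97,237) is well away from the cheek slots, and the force stayed under 3 N. I'll lift it away along the tool axis and carry it towards the tray.

Emit:
jog_arm(
  increments=[
    [0,0,-3,0],
    [0,0,-7,0],
    [0,0,-12,0],
    [0,0,-17,0],
    [0,0,-20,0],
  ],
  squeeze=35,
)

```text
clock: 15.25
ee_pos: [0.6775, 0.0851, 0.2171]
tcp_rot: [0.56, 0.743, -0.22, 0.293]
contact_force: [0.8, -0.5, -2.1]
width: 0.012
```

Run:
```python
from h import *
t=cams.snapshot("top")
m=cams.outline_of("tray",t)[0]["pixels"].astype(np.uint8)
b=cv2.boxPoints(cv2.minAreaRect(cv2.findNonZero(m)))
K=t["camera_matrix"];R=np.array(t["R"]);T=np.array(t["t"])
C=-R.T@T;P=[]
for u,v in b:
    d=R.T@np.linalg.solve(K,[u,v,1]);P.append(C+d*(.025-C[2])/d[2])
P=np.array(P);print(P.round(3),P.mean(0))
for i in range(2):
    e=P[i+1]-P[i];print(np.linalg.norm(e),np.degrees(np.arctan2(e[1],e[0])))
inc([.52,.29,.25])
```

```text
[[0.579 0.293 0.025]
 [0.581 0.186 0.025]
 [0.437 0.18  0.025]
 [0.435 0.285 0.025]] [0.50804959 0.23600293 0.025     ]
0.10632399593904046 -88.56302062712572
0.1440441637556574 -177.4562492402942
t 15.35 tcp [0.6783 0.0857 0.2177] z [ 0.192 -0.655 -0.731] y [0.961 0.277 0.004] q [ 0.392  0.669  1.274 -0.765  1.372  0.338] F [ 0.3 -0.5 -1.9] w 0.0117
inc [ 15.32  -9.53 -18.77] turn 0 (or 0.0 )
```

Emit:
jog_arm(
  increments=[
    [3,-1.9,-3.7,0],
    [6,-3.8,-7.5,0],
    [9.2,-5.7,-11.2,0],
    [12.2,-7.6,-15,0],
    [15.3,-9.5,-18.8,0],
    [15.3,-9.5,-18.8,0],
  ],
)

```text
clock: 16.1
ee_pos: [0.5189, 0.2921, 0.2498]
tcp_rot: [0.559, 0.744, -0.219, 0.294]
contact_force: [1.0, -0.9, -2.2]
width: 0.012
```

Run:
```python
from h import *
tilt()
s,p,R=st(0)
for a in (-.3,-.5,-.7,-.9):
    y=R@[-np.sin(a),np.cos(a),0];print(a,np.degrees(np.arctan2(y[1],y[0])),np.degrees(np.arcsin(y[2])))
```

```text
t 16.1 tcp [0.5189 0.2921 0.2498] z [ 0.193 -0.655 -0.731] y [0.96  0.28  0.003] q [ 0.773  0.64   1.235 -0.651  1.656  0.566] F [ 1.  -0.9 -2.2] w 0.012
tilt 43.039425263478535 az -73.54492438393575
-0.3 28.996995405000856 -11.462939281743893
-0.5 38.00863850649686 -18.934623050834762
-0.7 47.83704918760704 -25.932229429549782
-0.9 58.83554338368208 -32.18754475937723
```

The pin's heading follows the tool's tilt direction, so I need that direction to swing round. I'll push past reach along azimuth 45° to turn the pin towards the tray's long side while keeping it upright.

```bash
cat >> h.py <<'E'
def push(d):
    s,p,R=st(0);print("push",(R.T@np.array(d)*100).round(1));tilt()
    y=R[:,1];print("y az",np.degrees(np.arctan2(y[1],y[0])),"pitch",np.degrees(np.arcsin(y[2])))
E
python3 -c "
from h import *
push([.35,.35,.4])"
```

```text
push [ -9.8  43.5 -45.4]
t 16.1 tcp [0.5189 0.2921 0.2498] z [ 0.193 -0.655 -0.731] y [0.96  0.28  0.003] q [ 0.773  0.64   1.235 -0.651  1.656  0.566] F [ 1.  -0.9 -2.2] w 0.012
tilt 43.039425263478535 az -73.54492438393575
y az 16.265167711535558 pitch 0.177335561229793
```

Emit:
jog_arm(
  increments=[
    [-2,5,-5,0],
    [-3,9,-10,0],
    [-4,14,-16,0],
    [-6,20,-22,0],
    [-8,30,-32,0],
    [-10,43,-45,0],
    [-10,43,-45,0],
    [-10,43,-45,0],
  ],
)

```text
clock: 17.1
ee_pos: [0.656, 0.4121, 0.4511]
tcp_rot: [0.553, 0.749, -0.2, 0.307]
contact_force: [0.8, 0.4, -1.5]
width: 0.0119
```

Emit:
jog_arm(
  increments=[
    [-10,43,-45,0],
    [-10,43,-45,0],
    [-10,43,-45,0],
  ],
)

```text
clock: 17.48
ee_pos: [0.6547, 0.4064, 0.4869]
tcp_rot: [0.546, 0.753, -0.183, 0.319]
contact_force: [1.0, 0.4, -2.7]
width: 0.0118
```

```bash
python3 -c "
from h import *
push([.35,.35,.4])"
```

```text
push [ -9.5  47.6 -41.1]
t 17.48 tcp [0.6547 0.4064 0.4869] z [ 0.282 -0.623 -0.729] y [0.938 0.338 0.074] q [ 0.774  0.835  0.22  -0.891  2.169 -0.038] F [ 1.   0.4 -2.7] w 0.0118
tilt 43.1680847392581 az -65.67871158120485
y az 19.8018132765825 pitch 4.227252868690473
```

Emit:
jog_arm(
  increments=[
    [-10,47,-41,0],
    [-10,47,-41,0],
  ],
)

```text
clock: 17.73
ee_pos: [0.6619, 0.4043, 0.508]
tcp_rot: [0.538, 0.757, -0.165, 0.333]
contact_force: [0.1, -0.5, -2.5]
width: 0.0118
```

Emit:
jog_arm(
  increments=[
    [-10,47,-40,0],
    [-10,47,-40,0],
  ],
)

```text
clock: 17.98
ee_pos: [0.6666, 0.404, 0.53]
tcp_rot: [0.53, 0.76, -0.147, 0.346]
contact_force: [0.1, 0.3, -1.7]
width: 0.0115
```

Emit:
jog_arm(
  increments=[
    [-10,48,-38,0],
    [-10,48,-38,0],
  ],
)

```text
clock: 18.23
ee_pos: [0.6714, 0.4049, 0.5509]
tcp_rot: [0.521, 0.763, -0.128, 0.36]
contact_force: [-0.5, -0.5, -2.1]
width: 0.0119
```

Emit:
jog_arm(
  increments=[
    [-10,49,-36,0],
    [-10,49,-36,0],
  ],
)

```text
clock: 18.48
ee_pos: [0.6761, 0.407, 0.571]
tcp_rot: [0.511, 0.765, -0.11, 0.375]
contact_force: [-0.7, -0.0, -2.1]
width: 0.0118
```

```bash
python3 -c "
from h import *
push([.35,.35,.4])"
```

```text
push [ -9.8  54.7 -31. ]
t 18.48 tcp [0.6761 0.407  0.571 ] z [ 0.461 -0.551 -0.695] y [0.865 0.453 0.215] q [ 0.789  0.746  0.22  -0.93   2.037 -0.106] F [-0.7 -0.  -2.1] w 0.0118
tilt 45.971630692989294 az -50.079203194668835
y az 27.614556177813377 pitch 12.43425128796299
```

```bash
python3 -c "
from h import *
push([.2,.5,.35])"
```

```text
push [  7.1  47.5 -42.7]
t 18.48 tcp [0.6761 0.407  0.571 ] z [ 0.461 -0.551 -0.695] y [0.865 0.453 0.215] q [ 0.789  0.746  0.22  -0.93   2.037 -0.106] F [-0.7 -0.  -2.1] w 0.0118
tilt 45.971630692989294 az -50.079203194668835
y az 27.614556177813377 pitch 12.43425128796299
```

Emit:
jog_arm(
  increments=[
    [7,47,-43,0],
    [7,47,-43,0],
    [7,47,-43,0],
  ],
)

```text
clock: 18.85
ee_pos: [0.6528, 0.4446, 0.5764]
tcp_rot: [0.501, 0.768, -0.091, 0.388]
contact_force: [0.8, 0.7, -2.1]
width: 0.0117
```

Emit:
jog_arm(
  increments=[
    [6,48,-41,0],
    [6,48,-41,0],
    [6,48,-41,0],
  ],
)

```text
clock: 19.23
ee_pos: [0.6333, 0.475, 0.5846]
tcp_rot: [0.491, 0.77, -0.072, 0.401]
contact_force: [0.2, -0.8, -2.5]
width: 0.0119
```

Emit:
jog_arm(
  increments=[
    [5,48,-40,0],
    [5,48,-40,0],
    [5,48,-40,0],
  ],
)

```text
clock: 19.6
ee_pos: [0.6134, 0.5015, 0.5958]
tcp_rot: [0.481, 0.771, -0.052, 0.414]
contact_force: [0.6, 0.2, -2.7]
width: 0.0121
```

Emit:
jog_arm(
  increments=[
    [5,48,-40,0],
    [5,48,-40,0],
    [5,48,-40,0],
  ],
)

```text
clock: 19.98
ee_pos: [0.5908, 0.5265, 0.609]
tcp_rot: [0.47, 0.773, -0.032, 0.426]
contact_force: [0.2, -0.2, -0.9]
width: 0.0118
```

```bash
python3 -c "
from h import *
push([.2,.5,.35])
s,p,R=st(0);z=R[:,2];cy=np.array([-z[1],z[0],0]);inc([.5,.3,.3],cy/np.linalg.norm(cy))"
```

```text
push [  7.   55.1 -32.2]
t 19.98 tcp [0.5908 0.5265 0.609 ] z [ 0.627 -0.45  -0.636] y [0.754 0.556 0.351] q [ 0.999  0.724  0.221 -1.002  1.987 -0.013] F [ 0.2 -0.2 -0.9] w 0.0118
tilt 50.520185716366505 az -35.62883413418589
y az 36.41360810107261 pitch 20.519942088702297
t 19.98 tcp [0.5908 0.5265 0.609 ] z [ 0.627 -0.45  -0.636] y [0.754 0.556 0.351] q [ 0.999  0.724  0.221 -1.002  1.987 -0.013] F [ 0.2 -0.2 -0.9] w 0.0118
inc [  7.19 -30.26  24.13] turn -0.471 (or 2.67 )
```

```bash
python3 -c "
from h import *
s,p,R=st(0);z=R[:,2];cy=np.array([-z[1],z[0],0]);inc([.554,.3423,.25],cy/np.linalg.norm(cy))"
```

```text
t 19.98 tcp [0.5908 0.5265 0.609 ] z [ 0.627 -0.45  -0.636] y [0.754 0.556 0.351] q [ 0.999  0.724  0.221 -1.002  1.987 -0.013] F [ 0.2 -0.2 -0.9] w 0.0118
inc [ 12.53 -25.59  28.8 ] turn -0.471 (or 2.67 )
```

Emit:
jog_arm(
  increments=[
    [1.8,-3.7,4.1,-0.07],
    [3.6,-7.3,8.2,-0.14],
    [5.4,-11,12.3,-0.21],
    [7.2,-14.6,16.4,-0.28],
    [9,-18.3,20.6,-0.34],
    [10.8,-22,24.7,-0.41],
    [12.5,-25.6,28.8,-0.47],
    [12.5,-25.6,28.8,-0.47],
  ],
)

```text
clock: 20.98
ee_pos: [0.5522, 0.3389, 0.2464]
tcp_rot: [0.276, 0.861, -0.134, 0.405]
contact_force: [0.6, -0.3, -2.1]
width: 0.0115
```

Run:
```python
from h import *
push([0,0,.1])
s,p,R=st(0)
w=cams.snapshot("wrist");cv2.imwrite("pics/w5.png",w["img"])
print("exp grip",p-.016*R[:,2])
for l in ["tray","wax","pin_bar","pin_grip"]:
    r=cams.place_of(l,w);print(l,[(np.round(d["at"],4).tolist(),round(d["confidence"],2)) for d in r[:4]])
z=R[:,2];cy=np.array([-z[1],z[0],0]);inc([.554,.3423,.058],cy/np.linalg.norm(cy))
```

```text
push [-7.7 -0.1 -6.4]
t 20.98 tcp [0.5522 0.3389 0.2464] z [ 0.623 -0.454 -0.637] y [ 0.584  0.812 -0.007] q [ 0.884  0.563  1.517 -0.964  1.214  0.367] F [ 0.6 -0.3 -2.1] w 0.0115
tilt 50.46325678294156 az -36.06990769703432
y az 54.27071624444947 pitch -0.4126608420358943
exp grip [0.54220325 0.3461753  0.25654504]
tray [([0.5013, 0.2986, -0.0001], 0.78), ([0.5317, -0.0926, 0.036], 0.33)]
wax []
pin_bar [([0.5042, 0.2821, 0.2118], 0.77), ([0.6733, 0.1412, 0.0131], 0.62), ([0.4332, 0.0737, 0.001], 0.18)]
pin_grip [([0.7164, 0.0888, 0.0584], 0.87), ([0.5424, 0.3494, 0.2561], 0.74)]
t 21.23 tcp [0.5548 0.3434 0.2518] z [ 0.629 -0.448 -0.635] y [0.583 0.812 0.005] q [ 0.885  0.559  1.507 -0.964  1.216  0.365] F [ 1.4  0.3 -2.8] w 0.012
inc [14.96 -0.23 12.32] turn 0.001 (or -3.141 )
```

View pics/w5.png

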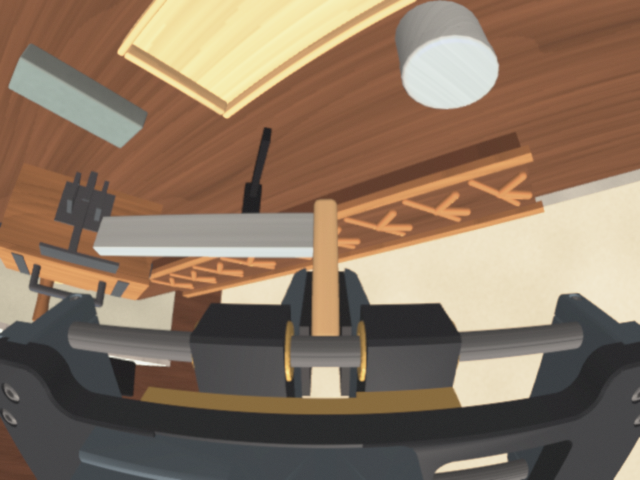

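Emit:
jog_arm(
  increments=[
    [3,0,2.5,0],
    [6,0,5,0],
    [9,-0.1,7.5,0],
    [11.5,-0.1,9.5,0],
    [13.2,-0.2,10.9,0],
    [13.2,-0.2,10.9,0],
  ],
)

```text
clock: 21.98
ee_pos: [0.5546, 0.343, 0.0802]
tcp_rot: [0.278, 0.861, -0.129, 0.407]
contact_force: [0.3, 0.0, -1.9]
width: 0.0122
```

```bash
python3 -c "
from h import *
s,p,R=st(0);inc([.554,.3423,.058])"
```

```text
t 21.98 tcp [0.5546 0.343  0.0802] z [ 0.629 -0.448 -0.635] y [0.583 0.813 0.005] q [ 0.885  0.806  1.608 -1.109  1.037  0.696] F [ 0.3  0.  -1.9] w 0.0122
inc [ 1.72 -0.1   1.41] turn 0 (or 0.0 )
```

Emit:
jog_arm(
  increments=[
    [0.6,0,0.5,0],
    [1.2,0,1,0],
    [1.6,0,1.3,0],
    [1.6,0,1.3,0],
  ],
)

```text
clock: 22.48
ee_pos: [0.5558, 0.3444, 0.0642]
tcp_rot: [0.278, 0.859, -0.127, 0.41]
contact_force: [-17.4, 3.6, 40.4]
width: 0.0119
```

Emit:
jog_arm(
  increments=[
    [0.15,0,0.12,0],
    [0.3,0,0.24,0],
  ],
)

```text
clock: 22.72
ee_pos: [0.5567, 0.3449, 0.0646]
tcp_rot: [0.278, 0.858, -0.127, 0.413]
contact_force: [-23.6, 2.3, 49.6]
width: 0.012
```

Emit:
jog_arm(
  increments=[
    [-0.4,0,-0.3,0],
    [-0.4,0,-0.3,0],
  ],
)

```text
clock: 22.98
ee_pos: [0.5573, 0.3454, 0.0706]
tcp_rot: [0.279, 0.858, -0.126, 0.413]
contact_force: [-1.3, 0.4, -1.9]
width: 0.0121
```

Run:
```python
from h import *
push([0,0,.1])
s,p,R=st(0);print("exp grip",p-.016*R[:,2])
w=cams.snapshot("wrist");cv2.imwrite("pics/w6.png",w["img"])
```

```text
push [-7.8  0.1 -6.3]
t 22.98 tcp [0.5573 0.3454 0.0706] z [ 0.638 -0.446 -0.627] y [0.582 0.813 0.014] q [ 0.888  0.827  1.607 -1.132  1.031  0.733] F [-1.3  0.4 -1.9] w 0.0121
tilt 51.14414123916139 az -34.93634194256622
y az 54.39797162673703 pitch 0.8262201557058574
exp grip [0.54706076 0.3525794  0.08068705]
```

View pics/w6.png

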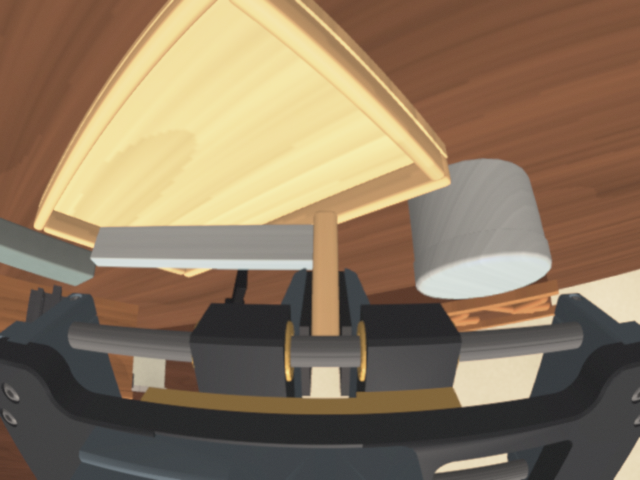

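The foot of the grip plate was riding on the tray's +x wall, which also explains the sideways force. I'll lift slightly, shift about 16 mm in -x, and lower again.

Emit:
jog_arm(
  increments=[
    [0,-0.5,-1,0],
    [0,-0.9,-1.65,0],
    [0.4,-0.9,-1.3,0],
    [0.8,-0.9,-1,0],
    [1.2,-0.9,-0.7,0],
    [1.2,-0.9,-0.7,0],
  ],
)

```text
clock: 23.78
ee_pos: [0.5413, 0.3453, 0.0643]
tcp_rot: [0.278, 0.858, -0.127, 0.413]
contact_force: [0.3, 0.3, -2.3]
width: 0.0117
```

Run:
```python
from h import *
s,p,R=st();print("exp grip",p-.016*R[:,2])
```

```text
t 23.77 tcp [0.5413 0.3453 0.0643] z [ 0.637 -0.447 -0.628] y [0.582 0.813 0.013] q [ 0.909  0.832  1.63  -1.133  1.032  0.766] F [ 0.3  0.3 -2.3] w 0.0117
exp grip [0.53106138 0.35241795 0.07431613]
```

Now at the height where contact came before, and nothing is touching. I'll lower about 7 mm more.

Emit:
jog_arm(
  increments=[
    [0.25,0,0.2,0],
    [0.45,0,0.35,0],
    [0.45,0,0.35,0],
  ],
)

```text
clock: 24.15
ee_pos: [0.5412, 0.3453, 0.0584]
tcp_rot: [0.278, 0.858, -0.127, 0.412]
contact_force: [0.1, 0.0, -1.9]
width: 0.0122
```

Emit:
jog_arm(
  increments=[
    [0.12,0,0.1,0],
    [0.12,0,0.1,0],
  ],
)

```text
clock: 24.4
ee_pos: [0.5412, 0.3453, 0.0567]
tcp_rot: [0.278, 0.858, -0.127, 0.412]
contact_force: [0.6, -0.0, -2.3]
width: 0.0118
```

Emit:
jog_arm(
  increments=[
    [0,0,0,0],
    [0,0,0,0],
    [0,0,0,0],
    [0,0,0,0],
  ],
  gripper=40,
)

```text
clock: 24.9
ee_pos: [0.5413, 0.3453, 0.0569]
tcp_rot: [0.278, 0.858, -0.127, 0.413]
contact_force: [-0.1, -0.4, 0.4]
width: 0.0368
```

Emit:
jog_arm(
  increments=[
    [0,0,-2,0],
    [0,0,-5,0],
    [0,0,-9,0],
    [0,0,-14,0],
    [0,0,-18,0],
  ],
)

```text
clock: 25.52
ee_pos: [0.4243, 0.4272, 0.1717]
tcp_rot: [0.278, 0.858, -0.126, 0.412]
contact_force: [-0.0, 0.1, 0.5]
width: 0.0365
```

Run:
```python
from h import *
push([.25,-.25,.4])
w=cams.snapshot("wrist");cv2.imwrite("pics/w7.png",w["img"])
for l in ["tray","wax","pin_bar","pin_grip"]:
    r=cams.place_of(l,w);print(l,[(np.round(d["at"],4).tolist(),round(d["confidence"],2)) for d in r[:4]])
```

```text
push [-53.1  -5.3   1.9]
t 25.52 tcp [0.4243 0.4272 0.1717] z [ 0.638 -0.446 -0.628] y [0.581 0.814 0.013] q [ 1.145  0.686  1.529 -0.915  1.304  0.635] F [-0.   0.1  0.5] w 0.0365
tilt 51.067899258013554 az -34.94228598514418
y az 54.45192921958997 pitch 0.7498404581468114
tray [([0.5002, 0.2979, -0.0002], 0.82), ([0.5587, -0.187, 0.0045], 0.21)]
wax [([0.6196, 0.4152, 0.0037], 0.72)]
pin_bar [([0.495, 0.294, 0.0187], 0.8), ([0.2524, 0.2436, 0.0126], 0.65), ([0.6735, 0.1426, 0.0167], 0.59)]
pin_grip [([0.7178, 0.086, 0.056], 0.91), ([0.3045, 0.2854, 0.057], 0.9), ([0.3771, -0.551, 0.053], 0.72)]
```

View pics/w7.png

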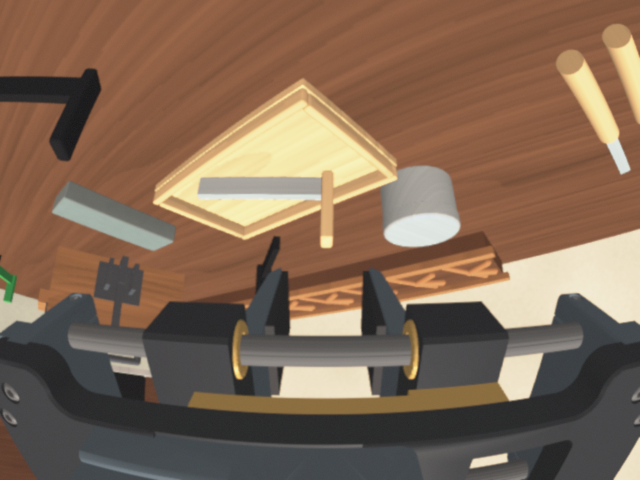

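The pin stands upright inside the tray and is released, with its grip at (327,205). The tin and stone have not moved. Next is the lid: I'll shut the fingers, turn 90° and come in under the shroud edge beside the staple.

```bash
python3 -c "
from h import *
inc([.45,.20,.28]);inc([.501,-.019,.20])"
```

```text
t 25.77 tcp [0.4261 0.4258 0.1699] z [ 0.637 -0.447 -0.628] y [0.582 0.813 0.012] q [ 1.142  0.688  1.531 -0.918  1.301  0.637] F [-0.3  0.2  0.1] w 0.0366
inc [-18.2  -16.84   4.7 ] turn 0 (or 0.0 )
t 25.77 tcp [0.4261 0.4258 0.1699] z [ 0.637 -0.447 -0.628] y [0.582 0.813 0.012] q [ 1.142  0.688  1.531 -0.918  1.301  0.637] F [-0.3  0.2  0.1] w 0.0366
inc [-22.72 -31.78  22.75] turn 0 (or 0.0 )
```

Emit:
jog_arm(
  increments=[
    [-3.9,0,-3.1,0],
    [-8,-3,-4,-0.15],
    [-11,-6,-3,-0.3],
    [-14,-10,0,-0.45],
    [-16,-14,3,-0.6],
    [-18,-17,4.7,-0.75],
    [-19,-20,8,-0.9],
    [-20,-23,12,-1.05],
  ],
  gripper=0,
)

```text
clock: 26.78
ee_pos: [0.4696, 0.1089, 0.2468]
tcp_rot: [-0.192, 0.882, -0.317, 0.292]
contact_force: [1.6, 0.2, 0.1]
width: 0.0005
```

```bash
python3 -c "
from h import *
inc([.501,-.019,.19],[0.638,-0.446,0]); tilt()"
```

```text
t 26.77 tcp [0.4696 0.1089 0.2468] z [ 0.637 -0.446 -0.628] y [-0.153  0.726 -0.671] q [ 0.662  0.298  2.077 -1.221  0.914 -0.461] F [1.6 0.2 0.1] w 0.0005
inc [ 6.56 -5.95 11.28] turn -0.533 (or 2.608 )
t 26.77 tcp [0.4696 0.1089 0.2468] z [ 0.637 -0.446 -0.628] y [-0.153  0.726 -0.671] q [ 0.662  0.298  2.077 -1.221  0.914 -0.461] F [1.6 0.2 0.1] w 0.0005
tilt 51.0684225179199 az -35.02661287852739
```

Emit:
jog_arm(
  increments=[
    [1.6,-1.5,2.8,-0.13],
    [3.2,-3,5.6,-0.27],
    [4.9,-4.5,8.4,-0.4],
    [6.5,-6,11.3,-0.53],
    [6.5,-6,11.3,-0.53],
  ],
)

```text
clock: 27.4
ee_pos: [0.5075, -0.0013, 0.2413]
tcp_rot: [-0.416, 0.82, -0.355, 0.166]
contact_force: [-0.4, 0.9, 0.5]
width: 0.0006
```

```bash
python3 -c "
from h import *
s,p,R=st(0);z=R[:,2]
for k in (.13,0): inc(np.array([.584,-.077,.092])-k*z,[z[0],z[1],0])
tilt()"
```

```text
t 27.4 tcp [ 0.5075 -0.0013  0.2413] z [ 0.569 -0.444 -0.692] y [-0.565  0.401 -0.721] q [ 0.294  0.241  2.092 -1.223  0.678 -1.26 ] F [-0.4  0.9  0.5] w 0.0006
inc [1.15 3.41 5.04] turn 0.031 (or -3.11 )
t 27.4 tcp [ 0.5075 -0.0013  0.2413] z [ 0.569 -0.444 -0.692] y [-0.565  0.401 -0.721] q [ 0.294  0.241  2.092 -1.223  0.678 -1.26 ] F [-0.4  0.9  0.5] w 0.0006
inc [ 1.15  3.41 18.04] turn 0.031 (or -3.11 )
t 27.4 tcp [ 0.5075 -0.0013  0.2413] z [ 0.569 -0.444 -0.692] y [-0.565  0.401 -0.721] q [ 0.294  0.241  2.092 -1.223  0.678 -1.26 ] F [-0.4  0.9  0.5] w 0.0006
tilt 46.18251122857526 az -37.98823775091304
```

Emit:
jog_arm(
  increments=[
    [0.6,1.5,3.5,0],
    [1.1,3,6.5,0],
    [1.1,3.4,9,0],
    [1.1,3.4,9,0],
  ],
)

```text
clock: 27.9
ee_pos: [0.5447, -0.0228, 0.192]
tcp_rot: [-0.416, 0.835, -0.333, 0.141]
contact_force: [0.5, 0.8, -0.4]
width: 0.0005
```

```bash
python3 -c "
from h import *
s,p,R=st(0);z=R[:,2]
inc(np.array([.584,-.077,.092]),[z[0],z[1],0])
tilt()
cx=np.array([.276,-.961,0]);cy=np.array([.961,.276,0]);d=p-[.531,-.092,.038];print('out',35-d@cx*1e3,'y',d@cy*1e3)"
```

```text
t 27.9 tcp [ 0.5447 -0.0228  0.192 ] z [ 0.512 -0.438 -0.739] y [-0.6    0.432 -0.673] q [ 0.193  0.359  2.04  -1.223  0.597 -1.295] F [ 0.5  0.8 -0.4] w 0.0005
inc [ 1.43  2.02 11.77] turn 0.062 (or -3.079 )
t 27.9 tcp [ 0.5447 -0.0228  0.192 ] z [ 0.512 -0.438 -0.739] y [-0.6    0.432 -0.673] q [ 0.193  0.359  2.04  -1.223  0.597 -1.295] F [ 0.5  0.8 -0.4] w 0.0005
tilt 42.37703057488642 az -40.581701947087005
out 97.6900298577643 y 32.248069188792314
```

```bash
cat >> h.py <<'E'
cx=np.array([.276,-.961,0]);cy=np.array([.961,.276,0]);S=np.array([.531,-.092,0])
def co(out,y,z): return S-(out-.035)*cx+y*cy+[0,0,z]
def where():
    s,p,R=st(0);d=p-S;print('out',round(35-d@cx*1e3,1),'y',round(d@cy*1e3,1),'z',round(p[2]*1e3,1)); tilt()
E
python3 -c "
from h import *
s,p,R=st(0);z=R[:,2]
inc(co(.038,.055,.084)-.05*z,[z[0],z[1],0])"
```

```text
t 27.9 tcp [ 0.5447 -0.0228  0.192 ] z [ 0.512 -0.438 -0.739] y [-0.6    0.432 -0.673] q [ 0.193  0.359  2.04  -1.223  0.597 -1.295] F [ 0.5  0.8 -0.4] w 0.0005
inc [1.22 2.75 7.18] turn 0.062 (or -3.079 )
```

Emit:
jog_arm(
  increments=[
    [0.4,1,2.5,0.02],
    [0.8,2,5,0.04],
    [1.2,2.7,7.2,0.06],
    [1.2,2.7,7.2,0.06],
  ],
)

```text
clock: 28.4
ee_pos: [0.5704, -0.0431, 0.1482]
tcp_rot: [-0.39, 0.857, -0.311, 0.13]
contact_force: [-0.5, 0.6, -0.0]
width: 0.0007
```

```bash
python3 -c "
from h import *
where()
s,p,R=st(0);z=R[:,2]
inc(co(.038,.055,.084),[z[0],z[1],0])"
```

```text
out 71.1 y 51.4 z 148.2
t 28.4 tcp [ 0.5704 -0.0431  0.1482] z [ 0.465 -0.432 -0.773] y [-0.587  0.502 -0.634] q [ 0.121  0.457  1.995 -1.223  0.542 -1.262] F [-0.5  0.6 -0. ] w 0.0007
tilt 39.40479705096522 az -42.9244186232505
t 28.4 tcp [ 0.5704 -0.0431  0.1482] z [ 0.465 -0.432 -0.773] y [-0.587  0.502 -0.634] q [ 0.121  0.457  1.995 -1.223  0.542 -1.262] F [-0.5  0.6 -0. ] w 0.0007
inc [1.35 1.78 6.88] turn 0.032 (or -3.109 )
```

```bash
python3 -c "
from h import *
inc(co(.072,.052,.084));inc(co(.036,.055,.082))"
```

```text
t 28.4 tcp [ 0.5704 -0.0431  0.1482] z [ 0.465 -0.432 -0.773] y [-0.587  0.502 -0.634] q [ 0.121  0.457  1.995 -1.223  0.542 -1.262] F [-0.5  0.6 -0. ] w 0.0007
inc [-0.23  4.1   4.93] turn 0 (or 0.0 )
t 28.4 tcp [ 0.5704 -0.0431  0.1482] z [ 0.465 -0.432 -0.773] y [-0.587  0.502 -0.634] q [ 0.121  0.457  1.995 -1.223  0.542 -1.262] F [-0.5  0.6 -0. ] w 0.0007
inc [1.45 1.78 7.14] turn 0 (or 0.0 )
```

Emit:
jog_arm(
  increments=[
    [-0.1,2,2.5,0],
    [-0.2,4.1,4.9,0],
    [-0.2,4.1,4.9,0],
    [-0.2,4.1,4.9,0],
  ],
)

```text
clock: 28.9
ee_pos: [0.5814, -0.0336, 0.1057]
tcp_rot: [-0.389, 0.864, -0.299, 0.113]
contact_force: [-0.1, 0.1, -0.1]
width: 0.0006
```

```bash
python3 -c "
from h import *
where()
inc(co(.036,.055,.082))"
```

```text
out 77.2 y 64.6 z 105.7
t 28.9 tcp [ 0.5814 -0.0336  0.1057] z [ 0.427 -0.428 -0.796] y [-0.605  0.519 -0.604] q [ 0.132  0.547  1.962 -1.223  0.537 -1.225] F [-0.1  0.1 -0.1] w 0.0006
tilt 37.2365752910188 az -45.07516391064023
t 28.9 tcp [ 0.5814 -0.0336  0.1057] z [ 0.427 -0.428 -0.796] y [-0.605  0.519 -0.604] q [ 0.132  0.547  1.962 -1.223  0.537 -1.225] F [-0.1  0.1 -0.1] w 0.0006
inc [ 2.89 -0.89  3.79] turn 0 (or 0.0 )
```

```bash
python3 -c "
from h import *
inc(co(.070,.062,.078))"
```

```text
t 28.9 tcp [ 0.5814 -0.0336  0.1057] z [ 0.427 -0.428 -0.796] y [-0.605  0.519 -0.604] q [ 0.132  0.547  1.962 -1.223  0.537 -1.225] F [-0.1  0.1 -0.1] w 0.0006
inc [0.49 1.31 2.52] turn 0 (or 0.0 )
```

Emit:
jog_arm(
  increments=[
    [0.3,0.7,1.3,0],
    [0.5,1.3,2.5,0],
    [0.5,1.3,2.5,0],
  ],
)

```text
clock: 29.28
ee_pos: [0.5866, -0.0375, 0.087]
tcp_rot: [-0.388, 0.868, -0.293, 0.104]
contact_force: [0.5, 0.1, -0.1]
width: 0.0006
```

```bash
python3 -c "
from h import *
where()
inc(co(.036,.058,.080))"
```

```text
out 72.0 y 68.4 z 87.0
t 29.27 tcp [ 0.5866 -0.0375  0.087 ] z [ 0.408 -0.427 -0.807] y [-0.613  0.527 -0.589] q [ 0.119  0.585  1.947 -1.223  0.526 -1.225] F [ 0.5  0.1 -0.1] w 0.0006
tilt 36.19839116717618 az -46.24172608044084
t 29.27 tcp [ 0.5866 -0.0375  0.087 ] z [ 0.408 -0.427 -0.807] y [-0.613  0.527 -0.589] q [ 0.119  0.585  1.947 -1.223  0.526 -1.225] F [ 0.5  0.1 -0.1] w 0.0006
inc [ 2.73 -1.56  2.16] turn 0 (or 0.0 )
```

Emit:
jog_arm(
  increments=[
    [0.9,-0.6,0.8,0],
    [1.8,-1.2,1.5,0],
    [2.7,-1.8,2.2,0],
    [2.7,-1.8,2.2,0],
  ],
)

```text
clock: 29.78
ee_pos: [0.5919, -0.0696, 0.0854]
tcp_rot: [-0.391, 0.869, -0.284, 0.103]
contact_force: [-11.1, 61.8, -4.6]
width: 0.0005
```

Run:
```python
from h import *
where()
w=cams.snapshot("wrist");cv2.imwrite("pics/w8.png",w["img"])
inc(co(.036,.055,.10))
```

```text
out 39.8 y 64.7 z 85.4
t 29.77 tcp [ 0.5919 -0.0696  0.0854] z [ 0.401 -0.414 -0.817] y [-0.621  0.533 -0.575] q [ 0.037  0.581  1.946 -1.22   0.474 -1.298] F [-11.1  61.8  -4.6] w 0.0005
tilt 35.201625393460574 az -45.894908874636286
t 29.82 tcp [ 0.5919 -0.0695  0.0854] z [ 0.401 -0.414 -0.817] y [-0.621  0.533 -0.575] q [ 0.038  0.581  1.946 -1.22   0.475 -1.298] F [-9.8 60.3 -2.9] w 0.0004
inc [ 1.09 -0.66 -1.26] turn 0 (or 0.0 )
```

View pics/w8.png

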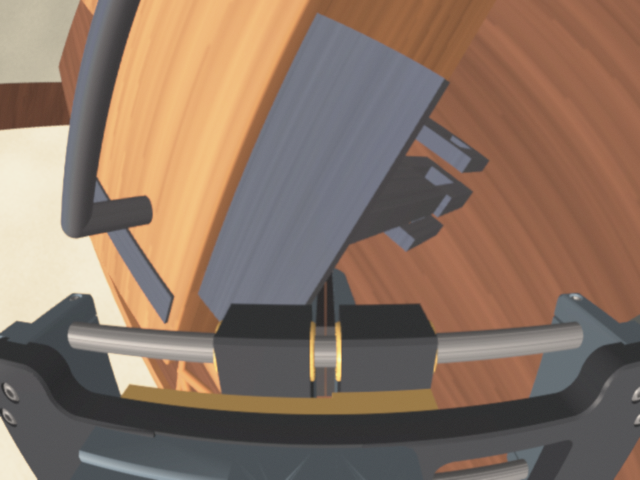

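That pressed 62 N against the shroud's outer face, so I'll back out and down straight away.

Emit:
jog_arm(
  increments=[
    [-0.8,1.2,-0.6,0],
    [-0.8,1.6,0.1,0],
    [-0.8,1.6,0.1,0],
  ],
)

```text
clock: 30.2
ee_pos: [0.5895, -0.0554, 0.0772]
tcp_rot: [-0.39, 0.87, -0.283, 0.101]
contact_force: [0.2, 0.5, 0.2]
width: 0.0003
```

Run:
```python
from h import *
where()
s,p,R=st(0)
w=cams.snapshot("wrist")
for l in ["shroud_edge","lid_bar","staple","lid_hinge"]:
    r=cams.place_of(l,w);print(l,[(np.round(d["at"],4).tolist(),round(d["confidence"],2)) for d in r[:2]])
    if r:
        a=R.T@(np.array(r[0]["at"])-p);print("  tool",a.round(3), "out",35-(np.array(r[0]["at"])-S)@cx*1e3,"y",(np.array(r[0]["at"])-S)@cy*1e3)
# closest shroud point in the tool frame
for y in (.04,.05,.06,.07): print(y,(R.T@(co(.05,y,.134)-p)).round(4))
```

```text
out 54.0 y 66.3 z 77.2
t 30.2 tcp [ 0.5895 -0.0554  0.0772] z [ 0.396 -0.414 -0.82 ] y [-0.623  0.535 -0.571] q [ 0.069  0.597  1.945 -1.223  0.487 -1.263] F [0.2 0.5 0.2] w 0.0003
tilt 34.96290975912311 az -46.27884775664303
shroud_edge [([0.5368, -0.0729, 0.1348], 0.61)]
  tool [ 0.051 -0.009 -0.061] out 51.754299999999986 y 10.845400000000025
lid_bar [([0.5496, -0.1604, 0.1832], 0.85)]
  tool [ 0.109 -0.092 -0.059] out -35.86599999999997 y -1.0038000000000462
staple [([0.5323, -0.0931, 0.0382], 0.91), ([0.5384, -0.0715, 0.1348], 0.5)]
  tool [0.065 0.038 0.025] out 33.58410000000001 y 0.945699999999968
lid_hinge [([0.5793, -0.2481, 0.1346], 0.85)]
  tool [ 0.151 -0.129  0.029] out -128.3429 y 3.332700000000007
0.04 [ 0.0272 -0.0233 -0.0515]
0.05 [ 0.0186 -0.0278 -0.0488]
0.06 [ 0.0101 -0.0323 -0.0462]
0.07 [ 0.0016 -0.0368 -0.0435]
```

```bash
python3 -c "
from h import *
for c in [(.052,.060,.100),(.050,.060,.130),(.033,.060,.175)]: inc(co(*c))" | grep inc
```

```text
inc [ 0.75 -1.17 -1.89] turn 0 (or 0.0 )
inc [ 1.   -3.02 -4.24] turn 0 (or 0.0 )
inc [ 2.09 -6.75 -7.07] turn 0 (or 0.0 )
```

Emit:
jog_arm(
  increments=[
    [0.4,-0.6,-0.9,0],
    [0.8,-1.2,-1.9,0],
    [0.8,-1.8,-2.6,0],
    [0.9,-2.1,-3,0],
  ],
)

```text
clock: 30.95
ee_pos: [0.5839, -0.0606, 0.1146]
tcp_rot: [-0.39, 0.87, -0.283, 0.101]
contact_force: [-1.6, 3.5, -4.8]
width: 0.0004
```

```bash
python3 -c "
from h import *
where()
for c in [(.048,.060,.140),(.033,.060,.175),(.015,.06,.205),(-.002,.06,.229)]: inc(co(*c))" | grep -v "^t "
```

```text
out 50.6 y 59.5 z 114.6
tilt 34.93067171931196 az -46.259838236616325
inc [ 0.21 -1.65 -1.94] turn 0 (or 0.0 )
inc [ 1.15 -4.68 -4.05] turn 0 (or 0.0 )
inc [ 2.23 -7.63 -5.6 ] turn 0 (or 0.0 )
inc [  3.22 -10.16  -6.7 ] turn 0 (or 0.0 )
```

Light contact of about 6 N, just where expected. Now I'll lift gently along the arc.

Emit:
jog_arm(
  increments=[
    [0,-0.6,-0.7,0],
    [0.1,-1.1,-1.3,0],
    [0.2,-1.7,-1.9,0],
  ],
)

```text
clock: 31.32
ee_pos: [0.5852, -0.0634, 0.14]
tcp_rot: [-0.39, 0.87, -0.283, 0.1]
contact_force: [-2.3, 2.2, -5.3]
width: 0.0001
```

Run:
```python
from h import *
where()
s,p,R=st(0)
w=cams.snapshot("wrist");cv2.imwrite("pics/w9.png",w["img"])
for l in ["lid_bar","shroud_edge"]:
    r=cams.place_of(l,w);print(l,[(np.round(d["at"],4).tolist(),round(d["confidence"],2)) for d in r[:2]])
for c in [(.033,.060,.175),(.015,.06,.205),(-.002,.06,.229)]: inc(co(*c))
```

```text
out 47.5 y 60.0 z 140.0
t 31.32 tcp [ 0.5852 -0.0634  0.14  ] z [ 0.395 -0.414 -0.82 ] y [-0.623  0.536 -0.57 ] q [ 0.051  0.469  1.912 -0.973  0.552 -1.565] F [-2.3  2.2 -5.3] w 0.0001
tilt 34.903661952716135 az -46.313843850644275
lid_bar [([0.5553, -0.1711, 0.1986], 0.76), ([0.5317, -0.093, 0.0389], 0.37)]
shroud_edge [([0.5381, -0.075, 0.1717], 0.87)]
t 31.48 tcp [ 0.5857 -0.0634  0.1403] z [ 0.396 -0.414 -0.82 ] y [-0.622  0.536 -0.571] q [ 0.051  0.469  1.911 -0.975  0.551 -1.563] F [-2.6  1.7  0.4] w 0.0004
inc [ 0.94 -2.95 -2.13] turn 0 (or 0.0 )
t 31.48 tcp [ 0.5857 -0.0634  0.1403] z [ 0.396 -0.414 -0.82 ] y [-0.622  0.536 -0.571] q [ 0.051  0.469  1.911 -0.975  0.551 -1.563] F [-2.6  1.7  0.4] w 0.0004
inc [ 2.02 -5.9  -3.67] turn 0 (or 0.0 )
t 31.48 tcp [ 0.5857 -0.0634  0.1403] z [ 0.396 -0.414 -0.82 ] y [-0.622  0.536 -0.571] q [ 0.051  0.469  1.911 -0.975  0.551 -1.563] F [-2.6  1.7  0.4] w 0.0004
inc [ 3.01 -8.44 -4.78] turn 0 (or 0.0 )
```

View pics/w9.png

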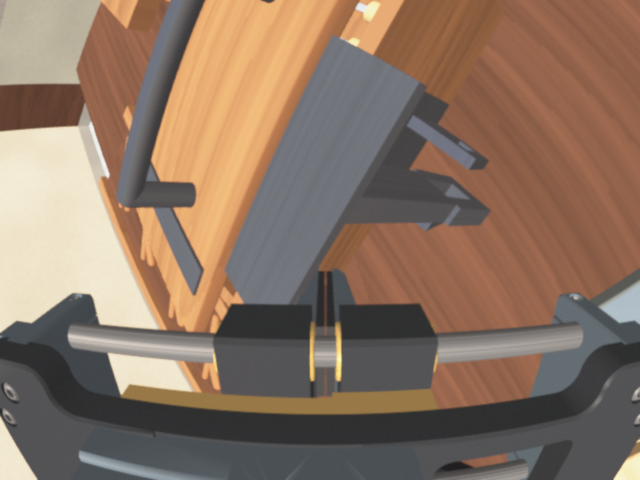

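The lid is lifting. The shroud edge has risen to z≈0.172 (about 12°), the tongue is clearing the cheeks, and the force is about 6 N. Continuing.

Emit:
jog_arm(
  increments=[
    [0.3,-1,-0.8,0],
    [0.6,-2,-1.5,0],
    [0.9,-3,-2.1,0],
    [1.3,-4,-2.7,0],
    [1.7,-5,-3.2,0],
    [2,-5.9,-3.7,0],
    [2.5,-7.1,-4.2,0],
    [3,-8.4,-4.8,0],
  ],
)

```text
clock: 32.48
ee_pos: [0.5987, -0.1108, 0.2289]
tcp_rot: [-0.39, 0.87, -0.283, 0.101]
contact_force: [-0.1, 1.2, -4.5]
width: 0.0007
```

Run:
```python
from h import *
where()
w=cams.snapshot("wrist")
r=cams.place_of("lid_bar",w);print([(np.round(d["at"],4).tolist(),round(d["confidence"],2)) for d in r[:2]])
for c in [(-.025,.06,.25),(-.05,.06,.269),(-.078,.06,.282)]: inc(co(*c))
```

```text
out -1.7 y 59.9 z 228.9
t 32.48 tcp [ 0.5987 -0.1108  0.2289] z [ 0.396 -0.414 -0.82 ] y [-0.622  0.535 -0.571] q [-0.053  0.329  1.8   -0.691  0.663 -1.987] F [-0.1  1.2 -4.5] w 0.0007
tilt 34.952611362287016 az -46.262279546979215
[([0.5703, -0.2211, 0.2309], 0.72)]
t 32.58 tcp [ 0.5992 -0.1113  0.2299] z [ 0.397 -0.415 -0.819] y [-0.621  0.536 -0.573] q [-0.054  0.328  1.799 -0.692  0.663 -1.987] F [-0.3  0.9  0. ] w 0.0004
inc [ 1.28 -2.69 -0.5 ] turn 0 (or 0.0 )
t 32.58 tcp [ 0.5992 -0.1113  0.2299] z [ 0.397 -0.415 -0.819] y [-0.621  0.536 -0.573] q [-0.054  0.328  1.799 -0.692  0.663 -1.987] F [-0.3  0.9  0. ] w 0.0004
inc [ 2.67 -5.49 -0.79] turn 0 (or 0.0 )
t 32.58 tcp [ 0.5992 -0.1113  0.2299] z [ 0.397 -0.415 -0.819] y [-0.621  0.536 -0.573] q [-0.054  0.328  1.799 -0.692  0.663 -1.987] F [-0.3  0.9  0. ] w 0.0004
inc [ 4.18 -8.16 -0.43] turn 0 (or 0.0 )
```

Emit:
jog_arm(
  increments=[
    [0.6,-1.3,-0.3,0],
    [1.3,-2.7,-0.5,0],
    [2,-4,-0.7,0],
    [2.7,-5.5,-0.8,0],
    [3.2,-6.4,-0.7,0],
    [3.7,-7.3,-0.6,0],
    [4.2,-8.2,-0.4,0],
    [4.2,-8.2,-0.4,0],
  ],
)

```text
clock: 33.58
ee_pos: [0.6205, -0.1853, 0.2824]
tcp_rot: [-0.389, 0.87, -0.284, 0.102]
contact_force: [0.6, 0.8, -0.6]
width: 0.0009
```

Run:
```python
from h import *
where()
for c in ("wrist","scene"):
    r=cams.place_of("lid_bar",cams.snapshot(c))
    for d in r[:2]:
        a=np.array(d["at"])-[.578,-.2505,.134];print(c,d["at"],d["confidence"],"lid deg",np.degrees(np.arctan2(a[2],-a@cx)-np.arctan2(48,90)))
for c in [(0,.05,.26),(.06,.04,.30)]: inc(co(*c))
```

```text
out -79.4 y 60.2 z 282.4
t 33.58 tcp [ 0.6205 -0.1853  0.2824] z [ 0.398 -0.415 -0.818] y [-0.62   0.536 -0.573] q [-0.205  0.288  1.681 -0.519  0.716 -2.299] F [ 0.6  0.8 -0.6] w 0.0009
tilt 35.10740180851128 az -46.24035397298677
wrist [0.583, -0.2729, 0.2304] 0.67 lid deg 75.29414519854255
scene [0.5581, -0.4106, -0.0046] 0.66 lid deg -165.0211762056919
scene [0.5867, -0.2782, 0.2308] 0.6 lid deg 78.61638493470916
t 33.77 tcp [ 0.6203 -0.1845  0.2823] z [ 0.398 -0.415 -0.818] y [-0.62   0.535 -0.573] q [-0.203  0.288  1.682 -0.52   0.716 -2.298] F [ 0.4 -0.4 -0.2] w 0.0003
inc [-3.3   7.13 -2.44] turn 0 (or 0.0 )
t 33.77 tcp [ 0.6203 -0.1845  0.2823] z [ 0.398 -0.415 -0.818] y [-0.62   0.535 -0.573] q [-0.203  0.288  1.682 -0.52   0.716 -2.298] F [ 0.4 -0.4 -0.2] w 0.0003
inc [-5.4   9.4  -9.04] turn 0 (or 0.0 )
```

The lid is at about 75°. I'll retreat outwards and check.

Emit:
jog_arm(
  increments=[
    [-0.8,1.8,-0.5,0],
    [-1.6,3.5,-1.2,0],
    [-3.3,7.1,-2.4,0],
    [-4.5,8.5,-6,0],
    [-5.4,9.4,-9,0],
    [-6.5,11,-12,0],
    [-6.5,11,-12,0],
    [-6.5,11,-12,0],
  ],
)

```text
clock: 34.78
ee_pos: [0.5485, -0.028, 0.3145]
tcp_rot: [-0.39, 0.87, -0.284, 0.102]
contact_force: [-0.1, -0.1, -0.1]
width: 0.0004
```

Run:
```python
from h import *
where()
P={c:cams.snapshot(c) for c in ("scene","top","wrist")}
cv2.imwrite("pics/scene9.png",P["scene"]["img"])
for c in P:
    for d in cams.place_of("lid_bar",P[c])[:2]:
        a=np.array(d["at"])-[.578,-.2505,.134];print(c,np.round(d["at"],3),d["confidence"],"lid deg",np.degrees(np.arctan2(a[2],-a@cx)-np.arctan2(48,90)))
for l in ("mallet","stone","wax","pin_bar","pin_grip"):
    print(l,[(np.round(d["at"],3).tolist(),round(d["confidence"],2)) for d in cams.place_of(l,P["scene"])[:4]])
```

```text
out 91.7 y 34.5 z 314.5
t 34.77 tcp [ 0.5485 -0.028   0.3145] z [ 0.399 -0.415 -0.818] y [-0.62   0.535 -0.574] q [ 0.141  0.167  1.752 -0.62   0.933 -1.968] F [-0.1 -0.1 -0.1] w 0.0004
tilt 35.11789455279353 az -46.140702476186355
scene [ 0.581 -0.274  0.229] 0.82 lid deg 75.97641064031089
top [ 0.585 -0.277  0.234] 0.93 lid deg 77.23489544340079
wrist [ 0.532 -0.095  0.037] 0.5 lid deg -59.095631320262086
mallet [([0.56, -0.412, -0.007], 0.83)]
stone [([0.432, 0.073, 0.001], 0.66)]
wax [([0.626, 0.415, -0.001], 0.9)]
pin_bar [([0.278, -0.332, 0.014], 0.87), ([0.675, 0.14, 0.011], 0.84), ([0.494, 0.296, 0.023], 0.62), ([0.332, -0.501, 0.01], 0.6)]
pin_grip [([0.712, 0.085, 0.056], 0.87), ([0.304, 0.286, 0.056], 0.78), ([0.537, 0.35, 0.067], 0.66), ([0.379, -0.547, 0.059], 0.62)]
```

View pics/scene9.png

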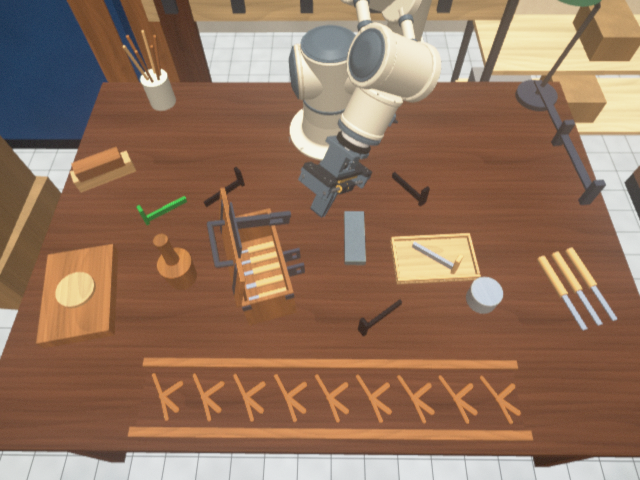

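The lid stands open by itself with its handle at (215,243), the pin lies in the tray at (440,257), the bystanders are where they were, and the robot is touching nothing.

```bash
python3 -c "
from cell import ctrl
print(ctrl.close_job())"
```

```text
the job is handed in; nothing more can be done
None
```

The pin is out of the staple and in the wooden tray, and the lid stands open by itself at about 76°. I handed the job in at about 35 s of the 64 s allowed.

**What I did**
- **Tilt:** The moves have no tilt input, so I tilted the tool to about 43° by pushing past the arm's reach. I then took the grip from under the shroud edge.
- **Pin:** I drew it straight out along its own axis with under 3 N at the wrist. I set it upright inside the tray and let go.
- **Lid:** I raised it with the shut fingertips under the shroud edge, at about 6 N, then backed the arm away.

**Last checks**
- **Lid angle:** Two cameras gave 76° and 77°. The wrist view of the lid bar was a false detection (it picked up the staple), so I ignored it.
- **Pin:** Found in the tray, with its bar at (0.494, 0.296) and its grip at (0.537, 0.350).
- **Bystanders:** The mallet, stone and tin are within 4 mm of where they started.
- **Robot:** It was touching nothing at hand-in, with contact force at about 0.

**What did not go cleanly**
- **Pin on the tray wall:** On the first lowering, the foot of the pin pressed on the tray wall with about 55 N through the grip. I lifted it, moved it 16 mm and lowered it again.
- **Finger on the shroud:** On the first approach to the lid, the shut fingers pressed the shroud's outer face with about 62 N before I backed off. I judged it to be the fingers, not the gripper's body, which has a 40 N limit. I could not confirm that.
- **Joint 4 limit:** It rested at its lower limit for about 3 s, reading down to -1.223 against a stated -1.22.

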